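# Set the pickup winder to its third speed and start it

### The arm

A 6-joint arm with a two-finger parallel gripper is mounted at the origin on a cart in front of the work surface, level with it; the furniture and walls round the work are solid. World frame = base frame: x ahead of the robot, y to its left, z up, the work surface at z = 0. Lengths are in m, angles in rad, forces in N, time in s.
With the tool pointing down it reaches from about 0.35 to 0.975 m from the base axis. Payload 7.1 kg.
Tool frame: the origin (TCP) lies midway between the tips of the shut fingers; the grasp point (between the pads) lies 19 mm behind it; z points along the fingers, y is the line along which they close (so a half turn about z gives the same grasp; the last joint's range is limited). The gripper opens to 88 mm and grips with 3 to 60 N. Pads are 20 mm wide; open, the fingers measure 115 mm over their backs; the gripper's body (75 mm by 178 mm) begins 61 mm behind the grasp point.
Start: joints at [-1.137, 0.423, 1.63, -0, 1.089, -0.019], TCP at [0.273, -0.562, 0.193] pointing down, gripper open.
Joint ranges: [-3, 3], [-0.9, 2.11], [0.09, 2.58], [-1.31, 4.45], [0.11, 2.69], [-2.54, 2.54]. Speed limits (rad/s): [2.39, 2.39, 3.01, 3.14, 3.14, 3.14].

### API

Orientations are given as a unit quaternion [w, x, y, z].
In Python, from station import move_pose, movel, movej, command_gripper, wait, inverse_kinematics, read_camera, camera_info, MotionError, job_done, get_time, get_joint_pos, get_qvel, get_effort, get_tcp_pos, get_ee_rot, get_ft_force, get_ft_torque, get_grip_width, get_finger_force gives the robot as it stands. Calls block until the motion is done:
- move_pose(position, orientation): joint-space move of the TCP to a pose.
- movel(position, frame=None, v=0.15, until_force=None): straight line of the TCP; frame=None keeps the orientation; v is the mean speed in m/s. With until_force (N) it stops when the force on the tool has changed by that much, and returns True; else False.
- movej(angles): joint-space move.
- command_gripper(opening): opening from 0.0 (shut) to 1.0 (fully open); the grip force is fixed at half the most; returns when the fingers have stopped.
- wait(seconds).
- inverse_kinematics(position, orientation): joint angles nearest the present ones, or None.
- read_camera(name): name is "scene" or "side" or "wrist"; returns the picture (420x560x3 uint8, red, green, blue); there is no depth.
- camera_info(name): a dict with "intrinsics" (3x3 intrinsics, pixels), "T" (4x4, takes a point from camera to world coordinates); the wrist camera has in their place "tool_from_camera" (4x4, takes a point from camera to tool coordinates, whose origin is the TCP and whose axes are the flange's). Camera axes: x right, y up, looking along -z (the intrinsics and any distortion apply to the point x, -y, -z); pixel columns grow to the right and rows downward; lengths in m; the calibration is good to about 2 mm. A picture is of the moment at which its call begins: read the wrist's pose just before it. camera_info takes no time and is no camera call.
A pose or a line that the arm cannot do raises MotionError and nothing moves.
- job_done(): hands the job in; it is judged then, once.
Readings, each from a call of its own:
- get_time(): time.
- get_joint_pos(): joint angles.
- get_qvel(): joint speeds.
- get_effort(): joint torques, N m.
- get_tcp_pos(): TCP position.
- get_ee_rot(): TCP orientation.
- get_ft_force(): force on the tool from outside, world axes, zero at the start.
- get_ft_torque(): the same for the moment, N m.
- get_grip_width(): opening from 0.0 (shut) to 1.0 (fully open).
- get_finger_force(): force on a finger pad.
Only numpy, scipy, OpenCV 4.12 (cv2) and the standard library are available. Lean on these libraries where they do the work, as an engineer would, in place of code of your own. Each camera call takes 0.05 s, during which the arm holds its last target. There are 200 camera calls.

### The job

Set the speed of the green pickup winder: with a fingertip gently slide its red lever out from the off end (red dot) to the third click stop, counting from off, without running past it. Leave the lever resting in that click, and only then press the green start button fully down and let it come up again. Push and press only, with light force: do not pinch or lift anything, and leave the things lying round the winder where they are.

Things in the scene. Friction and masses are not known exactly. Their poses are not given: they have to be found in the camera images.
- winder: Bench pickup winder, fixed to the bench: green base 170 mm (its x) by 220 mm (its y), top 50 mm above the bench. Origin on the bench under its centre, z up, +x to its back, where motor and wire guide stand (x 17 to 73 mm, up to 100 mm high). Lever slot in front at x = -45 mm, along y, beside it a red dot (off) and five black lines 14 mm apart (click stops). Start button at x = -45, y = 72 mm.
- speed_lever (a joint): Red lever's travel along the winder's +y, in m: 0 at off (cap centre at y = -88 mm), click stops at 0.014, 0.028, 0.042 (third), 0.056, 0.070. Starts at off or in the first click. A sprung ball holds it: leaving a stop takes 3 to 5 N sideways; 7 mm on, halfway to the next stop, the lever snaps into that one by itself and stays. It can be pushed either way.
- lever_cap (a point): Centre of the top of the red lever cap, 82 mm above the bench. The cap is 24 mm along the winder's x, 14 mm along its y (the sliding direction) and reaches from 56 to 82 mm above the bench; it moves only along the winder's y. Axes parallel to the winder's.
- start (a joint): Travel of the green start button, in m: 0 up, 0.006 fully down; straight down, needs about 1.5 N to begin and 5 N at the bottom; springs up when let go.
- start_top (a point): Centre of the top of the round green start button, 30 mm across, 72 mm above the bench when up, in a black collar 46 mm across; it faces straight up and moves down with the button.
- red_tin: Red tin box, 48x86x57 mm; loose bystander standing on the bench, not to be moved. Origin under its centre.
- parts_tin: Round tin with green lid, 87 mm across, 35 mm tall; loose bystander standing on the bench, not to be moved. Origin under its centre.
- clamp: Black and orange spring clamp, 51x108x23 mm; loose bystander standing on the bench, not to be moved. Origin under its centre.
- yellow_packet: Yellow packet, 30x46x16 mm; loose bystander standing on the bench, not to be moved. Origin under its centre.
- blue_block: Blue abrasive block, 18x24x14 mm; loose bystander standing on the bench, not to be moved. Origin under its centre.
- tuner: Guitar machine head with cream button, 35x30x20 mm; loose bystander standing on the bench, not to be moved. Origin under its centre.
- tape_measure: Yellow and black tape measure, 35x81x62 mm; loose bystander standing on the bench, not to be moved. Origin under its centre.

How it is judged:
On the way, in this order (a step that is already met when the one before it is completed fails the run):
1. the lever rests in the third click (value of joint speed_lever between 0.039 and 0.045 m and velocity of joint speed_lever between -0.01 and 0.01 m/s), for 0.2 s.
2. the start button is pressed down with the lever in the third click (value of joint speed_lever between 0.039 and 0.045 m and value of joint start above 0.0045 m), for 0.04 s.
At the end, for the whole second after the job is handed in: The lever stands in the third click stop (0.042 m, within 3 mm) and the start button, which was pressed down at least 4.5 mm after that, is up again (within 1.5 mm) (value of joint speed_lever between 0.039 and 0.045 m and value of joint start below 0.0015 m); the robot touches nothing.
It fails at once if the lever was run past the third click, over the ridge towards the fourth (value of joint speed_lever above 0.0505 m).
It fails at once if the start button was pressed while the lever was not in the third click (value of joint start above 0.003 m and not (value of joint speed_lever between 0.0365 and 0.0475 m)).
It fails at once if the lever was pinched or pushed with more than 22 N (contact force between the fingers and speed_lever above 22 N).
It fails at once if the start button was pressed with more than 50 N (contact force between the fingers and start above 50 N).
It fails at once if a loose thing near the winder was lifted or moved by more than 15 mm (distance of any of red_tin, parts_tin, clamp, yellow_packet, blue_block, tuner, tape_measure from where it was at the start of the episode above 0.015 m).
It also fails if it takes over 51 s, if anything falls off the work surface, if the arm or the gripper's body presses on something with over 40 N, if the wrist force passes 120 N, or if a joint passes its speed limit or range.

## Working session

There is one attempt and no reset: what is moved stays moved. The work goes in short steps, each a Python script; the robot and the scene stay as the last script left them, time stands still between calls to the robot, and variables do not carry over. Pictures are saved under pics/ and viewed, at most 10 in all, crops included, and the job is handed in when it is done.

```bash
mkdir -p pics; python3 - <<'E'
from station import *
import cv2,numpy as np
for n in("scene","side"):
    im=read_camera(n); cv2.imwrite(f"pics/{n}0.png",im[:,:,::-1]); i=camera_info(n); print(n,np.round(i["intrinsics"],1).tolist(),np.round(i["T"],4).tolist(),[k for k in i])
print({k:np.round(v,4).tolist() for k,v in camera_info("wrist").items() if k in("intrinsics","tool_from_camera")},get_ee_rot(),get_time())
E
```

```text
scene [[476.1, 0.0, 277.6], [0.0, 476.1, 210.5], [0.0, 0.0, 1.0]] [[-0.572, 0.5394, -0.618, -0.2888], [-0.8201, -0.3609, 0.444, 0.5239], [0.0165, 0.7608, 0.6488, 0.8484], [0.0, 0.0, 0.0, 1.0]] ['intrinsics', 'T']
side [[500.7, 0.0, 277.1], [0.0, 500.7, 216.6], [0.0, 0.0, 1.0]] [[-0.9275, 0.1454, -0.3445, 0.0745], [-0.3737, -0.33, 0.8669, 0.9835], [0.0124, 0.9327, 0.3604, 0.5027], [0.0, 0.0, 0.0, 1.0]] ['intrinsics', 'T']
{'intrinsics': [[323.0122, 0.0, 277.9242], [0.0, 323.0122, 211.1018], [0.0, 0.0, 1.0]], 'tool_from_camera': [[0.0012, 0.9702, 0.2421, 0.0666], [1.0, -0.0014, 0.0006, 0.0002], [0.0009, 0.2421, -0.9702, -0.1918], [0.0, 0.0, 0.0, 1.0]]} [-6.90502598e-04  9.74477911e-01  2.24482302e-01 -1.39188911e-04] 0.1
```

View pics/scene0.png

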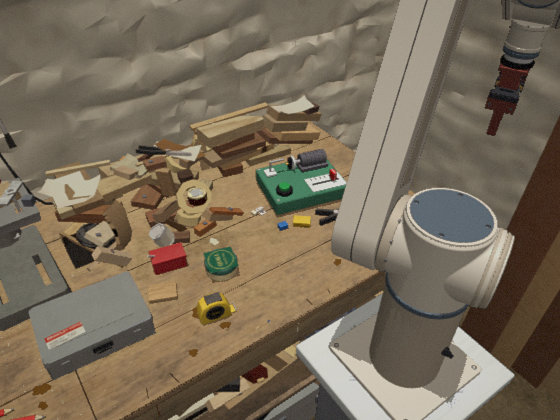

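View pics/side0.png

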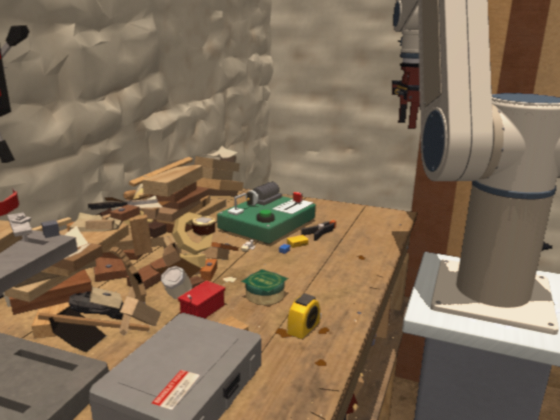

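The scene view shows the green winder at about (300,185): button at (285,188), lever at (333,175). Side view: button (266,215), lever (297,197). I'll triangulate these roughly, then look from above with the wrist camera.

```bash
cat > h.py <<'E'
from station import *
import cv2,numpy as np
from scipy.spatial.transform import Rotation as R
def ray(n,uv,T=None):
    i=camera_info(n); K=np.array(i["intrinsics"]); T=np.array(i["T"]) if T is None else T
    d=np.linalg.inv(K)@[uv[0],uv[1],1]; return T[:3,3],T[:3,:3]@(d*[1,-1,-1])
def onplane(n,uv,z,T=None):
    o,d=ray(n,uv,T); return o+d*(z-o[2])/d[2]
def wristT():
    q=get_ee_rot(); T=np.eye(4); T[:3,:3]=R.from_quat(np.r_[q[1:],q[0]]).as_matrix(); T[:3,3]=get_tcp_pos()
    return T@np.array(camera_info("wrist")["tool_from_camera"])
def down(yaw): # tool x axis at yaw in world, z down
    q=R.from_matrix(np.c_[[np.cos(yaw),np.sin(yaw),0],[np.sin(yaw),-np.cos(yaw),0],[0,0,-1]]).as_quat(); return np.r_[q[3],q[:3]]
E
python3 - <<'E'
from h import *
for n,b,l in(("scene",(285,187),(333,172)),("side",(266,214),(297,194))):
    B=onplane(n,b,.072);L=onplane(n,l,.082);print(n,B,L,np.linalg.norm(B-L))
E
```

```text
scene [ 0.51902134 -0.07919831  0.072     ] [ 0.49028964 -0.22063033  0.082     ] 0.14466695027583765
side [ 0.51746854 -0.05824163  0.072     ] [ 0.49061497 -0.20392527  0.082     ] 0.1484750409471939
```

```bash
python3 - <<'E'
from h import *
command_gripper(0.0)
move_pose([0.504,-0.14,0.21],down(1.38))
wait(.3)
T=wristT(); np.save("T1.npy",T); im=read_camera("wrist"); cv2.imwrite("pics/w1.png",im[:,:,::-1]); print(get_time(),get_tcp_pos(),get_grip_width(),get_ft_force())
E
```

```text
3.5417 [ 0.50394249 -0.14038354  0.20992679] 0.00486993327048224 [-0.11382847 -1.1081619   1.24720387]
```

View pics/w1.png

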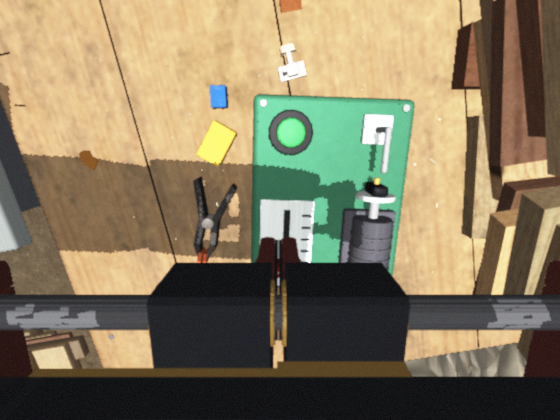

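Wrist view: button at (291,132), slot and stop lines around (290,230), but the gripper hides the lever. I'll back off along −y.

```bash
python3 - <<'E'
from h import *
movel([0.475,-0.28,0.21]); wait(.3)
T=wristT(); np.save("T2.npy",T); im=read_camera("wrist"); cv2.imwrite("pics/w2.png",cv2.resize(im[40:290,170:450,::-1],None,fx=2.4,fy=2.4,interpolation=cv2.INTER_CUBIC))
cv2.imwrite("w2.png",im[:,:,::-1]); hsv=cv2.cvtColor(im,cv2.COLOR_RGB2HSV); h,s,v=cv2.split(hsv)
for nm,m in(("red",((h<8)|(h>172))&(s>170)&(v>90)),("green",(h>50)&(h<75)&(s>150)&(v>140)),("base",(h>65)&(h<90)&(s>120))):
    n,_,st,c=cv2.connectedComponentsWithStats(m.astype(np.uint8))
    for k in range(1,n):
        if st[k,4]>15: print(nm,st[k],c[k].round(1),onplane("wrist",c[k],{"red":.082,"green":.072,"base":.05}[nm],T).round(4))
print(get_time(),get_tcp_pos())
E
```

```text
red [278 130  22   5  48] [289.6 131.5] [ 0.4993 -0.2176  0.082 ]
red [277 139  22   6  76] [287.7 141.2] [ 0.4958 -0.2262  0.082 ]
base [379   0  11  28 157] [384.2  12.8] [ 0.6108 -0.1247  0.05  ]
base [283   2  10   5  19] [287.1   4.3] [ 0.5194 -0.0997  0.05  ]
base [370  14   5  10  17] [372.1  18.7] [ 0.5987 -0.1276  0.05  ]
base [359  50  22  20 101] [370.6  58.2] [ 0.593  -0.1628  0.05  ]
base [395  55   8   9  30] [398.5  57.7] [ 0.6206 -0.1676  0.05  ]
base [252 161   7   6  17] [254.2 163.9] [ 0.4565 -0.2441  0.05  ]
4.9917 [ 0.47514367 -0.27962313  0.21003243]
```

View pics/w2.png

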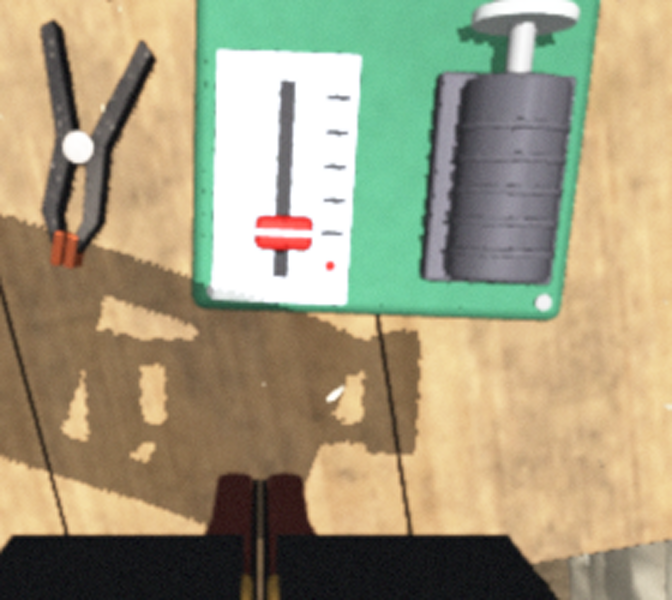

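Crop shows the cap centre at (284,233), lines from (338,97) to (330,233), and the red dot at (330,266). The cap sits beside the first line. I'll compute the winder frame from these.

```bash
python3 - <<'E'
from h import *
T1,T2=np.load("T1.npy"),np.load("T2.npy"); f=lambda u,v:(170+(u+.5)/2.4-.5,40+(v+.5)/2.4-.5)
cap=onplane("wrist",f(284,233),.082,T2)
ln=np.array([onplane("wrist",f(*p),.051,T2) for p in((330,266),(334,233),(336,200),(337.5,166),(338,132),(338.5,97))])
sl=[onplane("wrist",f(*p),.051,T2) for p in((280,275),(288,82))]
im=cv2.imread("pics/w1.png"); h,s,v=cv2.split(cv2.cvtColor(im,cv2.COLOR_BGR2HSV)); m=((h>45)&(h<75)&(s>120)&(v>110)).astype(np.uint8); m[:100]=0;m[165:]=0;m[:,:265]=0;m[:,320:]=0
n,_,st,c=cv2.connectedComponentsWithStats(m); print(st[1:],c[1:]); k=1+np.argmax(st[1:,4])
b=onplane("wrist",c[k],.072,T1)
print("cap",cap,"button",b,"d",np.linalg.norm((b-cap)[:2])); print("step",np.linalg.norm(np.diff(ln,axis=0),axis=1),"len",np.linalg.norm(sl[1]-sl[0]))
yd=(b-cap)[:2]/np.linalg.norm((b-cap)[:2]); 
for e in(b-cap,sl[1]-sl[0],ln[-1]-ln[1]): print("ang",np.arctan2(e[1],e[0]))
print("along: cap->lines",(ln-cap)[:,:2]@yd)
E
```

```text
[[277 118  29  30 311]
 [285 155   1   1   1]] [[293.12540193 134.07395498]
 [285.         155.        ]]
cap [ 0.49686921 -0.2221285   0.082     ] button [ 0.53138561 -0.08175242  0.072     ] d 0.14455734886087154
step [0.01440363 0.01405662 0.01418629 0.01389915 0.01401997] len 0.08040839909095267
ang 1.3296941134810127
ang 1.346390090496339
ang 1.3712434918311944
along: cap->lines [-0.0137384   0.00064827  0.01470364  0.02888338  0.04275651  0.05674986]
```

```bash
cat >> h.py <<'E'
yaw=1.35; Y=np.array([np.cos(yaw),np.sin(yaw),0]); CAP=np.array([.4969,-.2221,0])
def at(s,z): return CAP+Y*s+[0,0,z]
def S(): return float((np.array(get_tcp_pos())-CAP)@Y)
E
python3 - <<'E'
from h import *
move_pose(at(-.034,.14),down(yaw)); movel(at(-.034,.067),v=.1); wait(.2)
f0=np.array(get_ft_force())
hit=movel(at(-.005,.067),v=.012,until_force=2); s0=S()
print(hit,s0,(np.array(get_ft_force())-f0)@Y)
if hit and -.023<s0<-.011:
    for ds in np.arange(.003,.0241,.003):
        movel(at(s0+ds,.067),v=.015); print(round(ds,3),round(S()-s0,4),round(float((np.array(get_ft_force())-f0)@Y),2))
print(get_time(),get_tcp_pos())
E
```

```text
False -0.005033239671558532 0.626364184748798
9.0417 [ 0.49582134 -0.22701636  0.06700468]
```

```bash
python3 - <<'E'
from h import *
im=read_camera("wrist"); cv2.imwrite("pics/w3.png",cv2.resize(im[80:330,170:450,::-1],None,fx=2.4,fy=2.4,interpolation=cv2.INTER_CUBIC))
im=read_camera("scene"); cv2.imwrite("pics/s3.png",cv2.resize(im[140:220,250:360,::-1],None,fx=6,fy=6,interpolation=cv2.INTER_CUBIC))
E
```

```text
(no output)
```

View pics/w3.png

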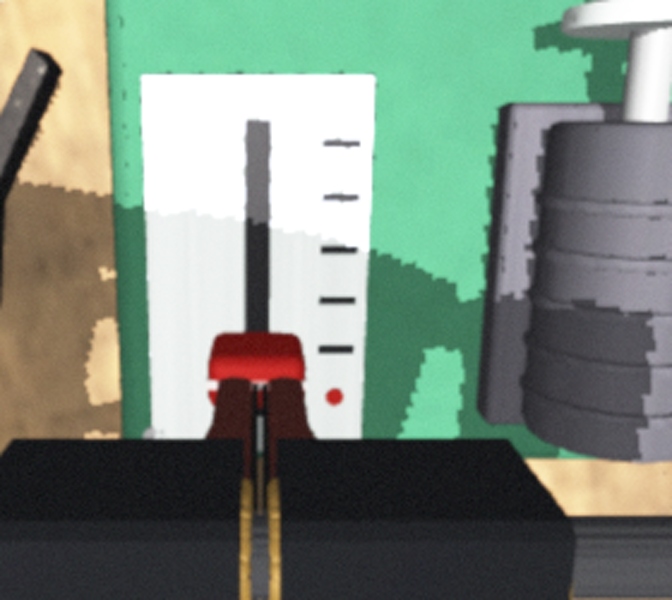

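View pics/s3.png

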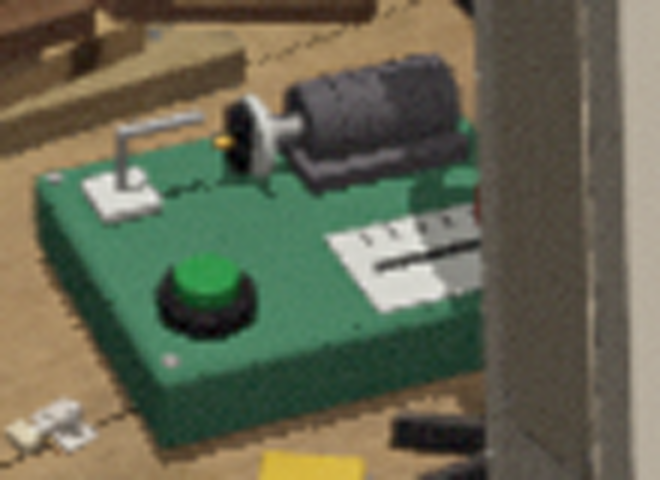

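```bash
python3 - <<'E'
from h import *
T=wristT(); f=lambda u,v:(170+(u+.5)/2.4-.5,80+(v+.5)/2.4-.5)
for nm,p,z in(("topedge",(257,358),.082),("stripeL",(214,390),.082),("faceBottom",(257,335),.056),("line1",(336,350),.051),("line3",(338,250),.051),("dot",(334,397),.051),("tip",(260,380),.067)):
    P=onplane("wrist",p,z,T); print(nm,P.round(4),((P-CAP)@Y).round(4))
print(S(),get_ft_force())
E
```

```text
topedge [ 0.4674 -0.2966  0.082 ] -0.0791
stripeL [ 0.4343 -0.3141  0.082 ] -0.1035
faceBottom [ 0.4655 -0.2977  0.056 ] -0.0806
line1 [ 0.5186 -0.3261  0.051 ] -0.0967
line3 [ 0.5338 -0.2487  0.051 ] -0.0179
dot [ 0.5098 -0.3671  0.051 ] -0.1387
tip [ 0.4616 -0.3259  0.067 ] -0.109
-0.005011313604340134 [0.09962306 0.06467216 0.76768928]
```

```bash
python3 - <<'E'
from h import *
print(wristT().round(3),np.load("T2.npy").round(3),get_ee_rot(),down(yaw),get_tcp_pos(),get_joint_pos())
E
```

```text
[[ 0.976  0.211  0.053  0.511]
 [-0.218  0.947  0.236 -0.163]
 [-0.    -0.242  0.97   0.259]
 [ 0.     0.     0.     1.   ]] [[ 0.982  0.182  0.045  0.488]
 [-0.188  0.953  0.237 -0.215]
 [-0.    -0.242  0.97   0.402]
 [ 0.     0.     0.     1.   ]] [ 6.29644903e-06  7.80686548e-01  6.24922806e-01 -1.25476271e-05] [0.         0.78070695 0.62489732 0.        ] [ 0.49579888 -0.22698884  0.06698257] [-4.51149198e-01  4.89698313e-01  1.88591279e+00 -4.04932801e-05
  7.65980981e-01 -2.30388987e-01]
```

```bash
python3 - <<'E'
from h import *
T=wristT(); f=lambda u,v:(170+(u+.5)/2.4-.5,80+(v+.5)/2.4-.5)
for nm,p,z in(("topedge",(257,358),.082),("stripeL",(214,390),.082),("faceBottom",(257,335),.056),("line1",(336,350),.051),("line3",(338,250),.051),("dot",(334,397),.051),("tip",(260,380),.067)):
    P=onplane("wrist",f(*p),z,T); print(nm,P.round(4),((P-CAP)@Y).round(4))
E
```

```text
topedge [ 0.4985 -0.2156  0.082 ] 0.0067
stripeL [ 0.4866 -0.2212  0.082 ] -0.0014
faceBottom [ 0.4981 -0.217   0.056 ] 0.0052
line1 [ 0.5183 -0.2274  0.051 ] -0.0005
line3 [ 0.5243 -0.1999  0.051 ] 0.0277
dot [ 0.5151 -0.2409  0.051 ] -0.0144
tip [ 0.4969 -0.2261  0.067 ] -0.0039
```

The cap is still at the first click and the tip is just at its rear face, so the fingertip is slimmer than I assumed. I'll go on in 1 mm steps and log the force.

```bash
python3 - <<'E'
from h import *
f0=np.array(get_ft_force())
for s in np.arange(-.004,.0081,.001):
    hit=movel(at(s,.067),v=.012); print(round(S(),4),((np.array(get_ft_force())-f0)@Y).round(2),end=" | ")
im=read_camera("wrist"); cv2.imwrite("pics/w4.png",cv2.resize(im[80:330,170:450,::-1],None,fx=2.4,fy=2.4,interpolation=cv2.INTER_CUBIC))
print(get_time())
E
```

```text
-0.0039 0.24 | -0.0029 -0.71 | -0.0019 -0.28 | -0.001 -0.47 | 0.0001 0.19 | 0.0011 0.09 | 0.0021 -0.36 | 0.003 -0.28 | 0.0041 -0.6 | 0.005 0.81 | 0.0061 -0.41 | 0.0071 0.32 | 0.0081 0.16 | 12.4417
```

View pics/w4.png

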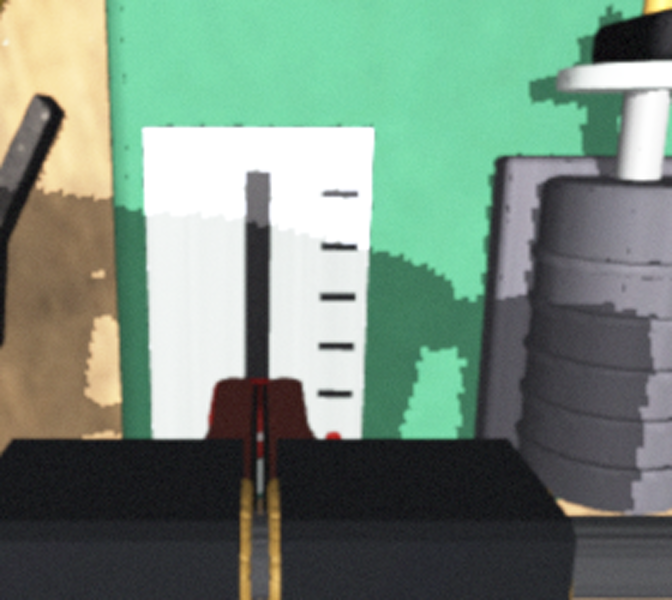

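```bash
python3 - <<'E'
from h import *
im=read_camera("side"); cv2.imwrite("pics/d5.png",cv2.resize(im[120:250,210:330,::-1],None,fx=5,fy=4.6,interpolation=cv2.INTER_CUBIC)[:598])
i=camera_info("side");K=np.array(i["intrinsics"]);Ti=np.linalg.inv(i["T"])
def pr(P): c=Ti[:3,:3]@P+Ti[:3,3]; return ((K@(c*[1,-1,-1]))/-c[2])[:2]
for nm,P in(("tcp",np.array(get_tcp_pos())),("cap0",at(0,.082)),("cap0bot",at(0,.056)),("cap28",at(.014,.082))):
    p=pr(P); print(nm,((p-[210,120])*[5,4.6]).round())
print(get_ft_force())
E
```

```text
tcp [427. 358.]
cap0 [435. 330.]
cap0bot [434. 372.]
cap28 [421. 336.]
[-0.40933034  0.17949743  0.35624205]
```

View pics/d5.png

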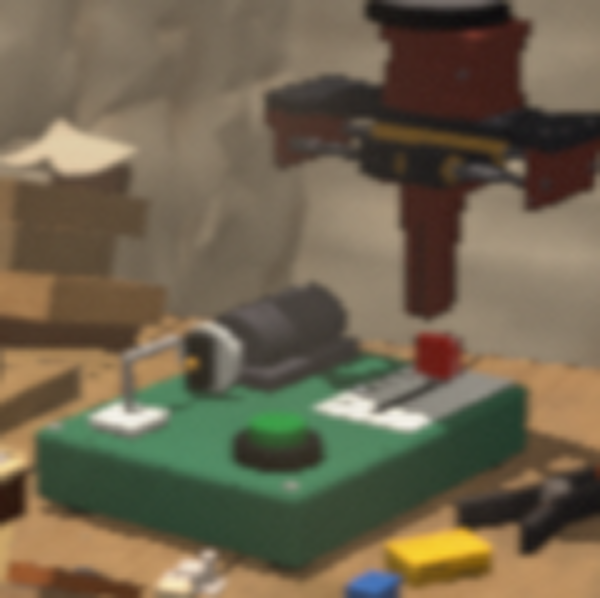

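The side view explains it: the finger tip (430,315) hovers above the cap (438,355), about 27 mm higher than the reported TCP. I'll back off and measure the real tip height by gently touching the base top (z = 50 mm) behind the lever.

```bash
python3 - <<'E'
from h import *
movel(at(-.032,.067),v=.1); wait(.2)
f0=np.array(get_ft_force())
hit=movel(at(-.032,.012),v=.02,until_force=4); z=get_tcp_pos()[2]
print(hit,z,np.array(get_ft_force())-f0,get_time())
if hit: movel(at(-.032,z+.014),v=.05); print(get_tcp_pos(),S())
E
```

```text
True 0.020881995333848248 [-0.79218087 -0.08193597  4.97322532] 15.2667
[ 0.49011712 -0.25344887  0.03528514] -0.032073323419587345
```

Contact at TCP z = 20.9 mm, so the tip sits 29 mm above the reported TCP. I'll push at TCP z = 36 mm.

```bash
python3 - <<'E'
from h import *
Z=.036
movel(at(-.030,Z),v=.02); wait(.2); f0=np.array(get_ft_force())
hit=movel(at(-.011,Z),v=.010,until_force=2); s0=S()
print(hit,s0,(np.array(get_ft_force())-f0)@Y)
if hit and -.021<s0<-.0125:
    for ds in np.arange(.002,.0221,.002):
        movel(at(s0+ds,Z),v=.015); print(round(S()-s0,4),round(float((np.array(get_ft_force())-f0)@Y),2),end=" | ")
im=read_camera("wrist"); cv2.imwrite("pics/w6.png",cv2.resize(im[60:310,170:450,::-1],None,fx=2.4,fy=2.4,interpolation=cv2.INTER_CUBIC))
print(get_time(),get_tcp_pos())
E
```

```text
True -0.01863948257939715 -1.3423053200919604
0.0021 -1.39 | 0.0044 0.24 | 0.0063 0.53 | 0.0082 0.47 | 0.0101 0.7 | 0.0121 1.24 | 0.0139 -0.57 | 0.0161 -1.83 | 0.0183 -0.1 | 0.0203 0.47 | 0.0222 0.81 | 20.4917 [ 0.49761852 -0.21869695  0.03596985]
```

View pics/w6.png

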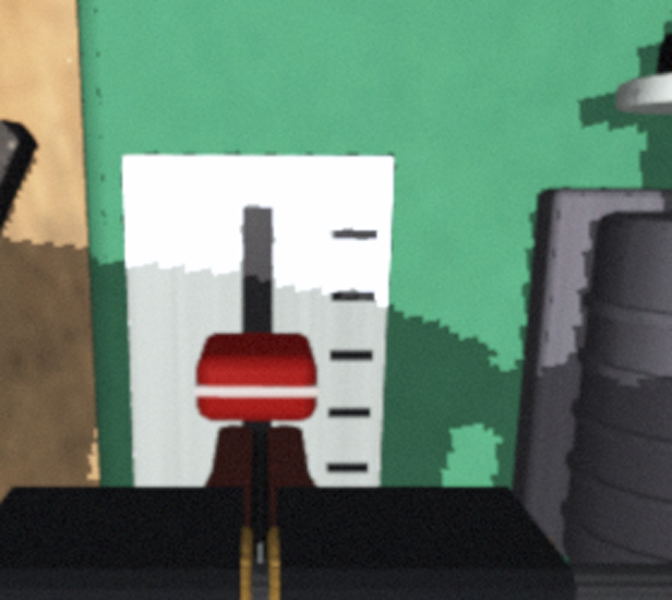

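Crop: stripe at row 392, third line at row 355, first at 467. I'll turn these into travel, allowing for the height difference.

```bash
python3 - <<'E'
from h import *
T=wristT(); f=lambda u,v:(170+(u+.5)/2.4-.5,60+(v+.5)/2.4-.5)
for nm,p,z in(("stripe",(257,392),.082),("topfront",(257,359),.082),("facebot",(257,334),.056),("l1",(347,467),.051),("l2",(349,412),.051),("l3",(351,355),.051),("l4",(353,296),.051)):
    print(nm,((onplane("wrist",f(*p),z,T)-CAP)@Y).round(4))
print(S(),get_ft_force(),get_time())
E
```

```text
stripe 0.0276
topfront 0.0342
facebot 0.0337
l1 -0.0002
l2 0.0137
l3 0.0277
l4 0.0417
0.0034777950113716242 [-0.35926074 -0.12679074  0.31629286] 20.4917
```

Cap is 27.6 mm past the first click, level with the third line, clear of the finger: it rests in the third click. Now back off, rise and press the button.

```bash
python3 - <<'E'
from h import *
movel(at(-.010,.036),v=.05); movel(at(-.010,.11),v=.15)
b=onplane("wrist",(291,132.5),.072,np.load("T1.npy")); p=at(.146,0); B=(b+p)/2; print(b,p)
movel([B[0],B[1],.11],v=.15); movel([B[0],B[1],.052],v=.1); wait(.2); f0=np.array(get_ft_force())
for z in np.arange(.046,.0354,-.001):
    hit=movel([B[0],B[1],z],v=.01,until_force=15); F=(np.array(get_ft_force())-f0)[2]; print(round(get_tcp_pos()[2],4),F.round(2),end=" | ")
    if hit or F>12: break
wait(.15); movel([B[0],B[1],.13],v=.1); movel([.5,-.27,.19],v=.15); wait(.3)
T=wristT(); im=read_camera("wrist"); cv2.imwrite("pics/w7.png",im[:,:,::-1]); print(get_time())
h,s,v=cv2.split(cv2.cvtColor(im,cv2.COLOR_RGB2HSV)); m=(((h<8)|(h>172))&(s>150)&(v>90)).astype(np.uint8); n,_,st,c=cv2.connectedComponentsWithStats(m)
for k in range(1,n):
    if st[k,4]>30: print(st[k],((onplane("wrist",c[k],.082,T)-CAP)@Y).round(4))
E
```

```text
[ 0.52958646 -0.07985902  0.072     ] [ 0.52887498 -0.07964439  0.        ]
0.046 0.78 | 0.045 0.0 | 0.044 0.25 | 0.043 0.75 | 0.0421 2.5 | 0.041 3.61 | 0.04 4.09 | 0.039 4.05 | 0.038 5.06 | 0.037 5.93 | 0.0367 14.03 | 30.0083
[251 115  24   5 104] 0.0321
[251 125  24   6 121] 0.0237
```

The button took about 6 mm down to its stop (14 N). The lever reads 27.9 mm past the first click, which is the third click, and the arm is clear.

```bash
python3 -c "
from station import *
print(job_done())"
```

```text
the job is handed in; nothing more can be done
None
```

The job is handed in: the lever rests in the third click, and after that the start button was pressed to its stop and released; the arm is clear, and I don't have the judge's verdict.

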